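# Empty the seed-tumbling drum into its tray

### The job

Turn the drum in its cradle until the open port in its side faces straight down and all three seeds have dropped into the steel tray below. Leave it standing like that, let go of it, and do not disturb the flask, the dish and the cup nearby.

Things in the scene. Friction and masses are not known exactly. Their poses are not given: they have to be found in the camera images.
- cradle: White metal stand fixed to the bench: base plate 200 x 230 x 8 mm, two bearing posts (10 mm thick, 44 mm wide, to 182 mm high, at x = -67 and +67 mm). Origin: centre of the plate's underside, z up. The drum's horizontal axle runs along this x axis, 160 mm above the origin. The crank is at the -x end, roughly facing the robot.
- drum (a joint): Drum angle about the axle (rad): 0 = port straight up, +pi or -pi = straight down. Positive is clockwise seen from the crank end (the top goes towards the cradle's -y). Turns freely at least 5.5 rad either way from any start, no detent; stays where it is left (bearing friction about 0.12 N m, 2.5 N at the crank grip).
- port (a point): Centre of the port in the side of the aluminium 12-sided barrel (102 mm long, 114 mm over corners, 5 mm wall, grey end discs of 120 mm diameter at x = +-50 to 56 mm). Two of the twelve staves are missing over the whole length: opening about 100 x 52 mm. The point is 55 mm from the axle; its z axis points out through the port.
- crank_grip (a point): Middle of the crank's grip: black sleeve 18 mm in diameter, 50 mm long, free to spin on its pin, parallel to the axle and 55 mm from it, on the same side as the port (port up = grip at the top; port down = grip at the bottom). The point lies at cradle x = -112 mm; the sleeve spans x = -136 to -86 mm. Its x axis is the cradle's.
- hub (a point): Centre of the outer face of the crank's hub boss, on the axle at cradle x = -94 mm, 160 mm above the bench; boss 32 mm in diameter. The crank arm (18 mm wide) lies behind it, x = -82 to -74 mm. With the grip low, a gripper upright over it would hit the boss; one leaning 30 to 45 degrees, wrist away from the drum (towards cradle -x), clears it.
- tray: Open steel tray 116 x 200 x 35 mm, 3 mm walls, standing on the cradle's base plate under the drum, long side across the axle. Origin: centre of its underside; z up.
- seed1: One of three loose brown palm seeds, ovoid, 30 mm long and 26 mm thick, about 12 g, that lie inside the drum at the start. Origin: its centre.
- seed2: One of three loose brown palm seeds, ovoid, 30 mm long and 26 mm thick, about 12 g, that lie inside the drum at the start. Origin: its centre.
- seed3: One of three loose brown palm seeds, ovoid, 30 mm long and 26 mm thick, about 12 g, that lie inside the drum at the start. Origin: its centre.
- flask: Bystander: conical glass flask, 74 mm wide, 112 mm high. Origin: centre of its underside.
- dish: Bystander: flat round clear dish, 90 mm in diameter, 16 mm high. Origin: centre of its underside.
- cup: Bystander: white plastic cup, 68 mm wide, 75 mm high. Origin: centre of its underside.

How it is judged (in metres and radians):
At the end, for the whole second after the job is handed in: The port faces down within 0.4 rad (23 degrees), the drum stands still, and all three seeds lie at rest in the tray (angle between port's own z axis and vertical above 2.74 rad and velocity of joint drum between -0.1 and 0.1 rad/s and x of seed1 in the frame of tray between -0.058 and 0.058 m and y of seed1 in the frame of tray between -0.1 and 0.1 m and z of seed1 in the frame of tray between 0 and 0.045 m and x of seed2 in the frame of tray between -0.058 and 0.058 m and y of seed2 in the frame of tray between -0.1 and 0.1 m and z of seed2 in the frame of tray between 0 and 0.045 m and x of seed3 in the frame of tray between -0.058 and 0.058 m and y of seed3 in the frame of tray between -0.1 and 0.1 m and z of seed3 in the frame of tray between 0 and 0.045 m and linear speed of each of seed1, seed2, seed3 below 0.03 m/s); the robot touches nothing.
It fails at once if the flask is pushed more than 20 mm or tipped (distance of flask from where it was at the start of the episode above 0.02 m or angle between flask's own z axis and vertical above 0.4 rad).
It fails at once if the dish is pushed more than 20 mm or tipped (distance of dish from where it was at the start of the episode above 0.02 m or angle between dish's own z axis and vertical above 0.4 rad).
It fails at once if the cup is pushed more than 20 mm or tipped (distance of cup from where it was at the start of the episode above 0.02 m or angle between cup's own z axis and vertical above 0.4 rad).
It also fails if it takes over 38 s, if anything falls off the work surface, if the arm or the gripper's body presses on something with over 40 N, if the wrist force passes 120 N, or if a joint passes its speed limit or range.

### The arm

A 7-joint arm with a two-finger parallel gripper is mounted at the origin on the work surface. World frame = base frame: x ahead of the robot, y to its left, z up, the work surface at z = 0. Lengths are in mm, angles in rad, forces in N, time in s.
With the tool pointing down it reaches from about 400 to 875 mm from the base axis. Payload 4.4 kg.
Tool frame: the origin (TCP) lies midway between the tips of the shut fingers; the grasp point (between the pads) lies 19 mm behind it; z points along the fingers, y is the direction in which the jaws open and shut (so a half turn about z gives the same grasp; the last joint's range is limited). The gripper opens to 85 mm and grips with 20 to 120 N. Pads are 22 mm wide; open, the fingers measure 114 mm over their backs; the gripper's body (76 mm by 85 mm) begins 54 mm behind the grasp point. The pads swing forward as they close: fully open they stand 13 mm farther back than shut.
Start: joints at [1.195, 0.628, 0.038, 1.517, -0.027, 0.996, -0.02], TCP at [198.192, -619.062, 231.313] pointing down, gripper open.
Joint ranges: [-3.06, 3.06], [-0.37, 2.12], [-1.25, 1.32], [0.18, 2.47], [-1.1, 4.24], [0.23, 1.98], [-2.94, 2.94]. Speed limits (rad/s): [2.57, 2.57, 3.14, 3.14, 3.14, 3.14, 3.14].

### API

Orientations are given as [roll, pitch, yaw] about the fixed x, y, z axes, in that order (R = Rz(yaw) Ry(pitch) Rx(roll)).
In Python, from cell import * gives the robot as it stands. The module is installed in compiled form; this text tells all that it offers.
- The arm moves only by the tool move_arm, never from a script. Its argument "series" is a list of rows, each a list of 2 entries, a list of its own where there are three numbers: the shift along the tool's x, y, z in m, then the turn about the tool's z in rad. In form: [[[x, y, z], yaw], ...]. A call has 1 to 5 rows; each row is the pose to reach, as a shift and turn from the pose measured when the call began, along the tool's axes at that moment; what a row does not reach only later rows make up. A row lasts 1/8 s, in which the tool goes at most 62.5 mm and 10.7 degrees, less where a joint would pass 70% of its speed; a pose out of reach is approached as far as the arm can. A call with a gripper value outside its range is refused whole. "claw" is the opening, from 0 (shut) to 1 (fully open), set as the call begins (left out, the last holds). The fingers move at their own pace and stop on an object; the grip force is fixed at half the most. Time passes only in rows, so rows that repeat a pose let the fingers close. It gives the time, the measured TCP pose, the force and the opening at its end, in the units of the state.
- read_state(): the state, without advancing time (a new reading comes with each control period).
- get_image(name): name is "side" or "top" or "wrist"; returns the picture (400x640x3 uint8, blue, green, red); there is no depth.
- camera_model(name): a dict with "fov_y" (degrees; the focal length in pixels is half the picture's height over the tangent of half this angle, whatever the lens; pixels are square), "cx", "cy" (the principal point, pixels), "pose" (4x4, takes a point from camera to world coordinates); the wrist camera has in their place "tool_from_camera" (4x4, takes a point from camera to tool coordinates, whose origin is the TCP and whose axes are the flange's). Camera axes: x right, y down, z forward; pixel columns grow to the right and rows downward; lengths in mm; the calibration is good to about 2 mm. A picture is of the moment at which its call begins: read the wrist's pose just before it. camera_model takes no time and is no camera call.
- finish_job(): hands the job in, once; it reports no verdict.
The state is a dict: "clock": time; "qpos": joint angles; "qd": joint speeds; "tau": joint torques, N m; "eef_pos": TCP position; "tool_rot": TCP orientation; "force": force on the tool from outside, world axes, zero at the start; "torque": the same for the moment, N m; "width": finger opening in mm.
Only numpy, scipy, OpenCV 4.12 (cv2) and the standard library are available. Lean on these libraries where they do the work, as an engineer would, in place of code of your own. Each camera call takes 0.05 s, during which the arm holds its last target. There are 200 camera calls.

## Working session

There is one attempt and no reset: what is moved stays moved. The work goes in short steps, Python scripts to look and compute and a tool call to move; the robot and the scene stay as the last step left them, time stands still between calls to the robot, and variables do not carry over. Pictures are saved under pics/ and viewed, about 8 in all and at most 12, crops included, and the job is handed in when it is done.

Besides the shell and the picture viewer there is one more tool, called after "Call:" as a command line: name --argument value ..., lists and objects as JSON in quotes. move_arm: Moves the arm, as the interface text tells. Its arguments: {"type":"object","properties":{"series":{"type":"array"},"claw":{"type":"number"}},"required":["series"]}

```bash
mkdir -p pics; python3 - <<'E'
from cell import *
import cv2,numpy as np
np.set_printoptions(precision=3,suppress=True)
s=read_state();print(s)
for n in("side","top"):
    cv2.imwrite(f"pics/{n}0.png",get_image(n));print(n,camera_model(n))
print(camera_model("wrist"))
E
```

```text
{'clock': 0.0, 'qpos': array([ 1.195,  0.629,  0.038,  1.518, -0.027,  0.996, -0.02 ]), 'qd': array([-0.   ,  0.001, -0.002, -0.   ,  0.   ,  0.001, -0.001]), 'tau': array([  0.   , -56.341,   1.226, -19.345,   0.011,   0.01 ,  -0.   ]), 'eef_pos': array([ 198.006, -618.418,  230.387]), 'tool_rot': array([-3.14,  0.  ,  0.31]), 'force': array([-1.202, -0.092,  0.368]), 'torque': array([-0.041,  0.028, -0.003]), 'width': 85.84709704688142}
side {'fov_y': 55.85231917146518, 'cx': 319.3427846532209, 'cy': 201.665146050708, 'pose': array([[   0.962,   -0.128,    0.241,  447.658],
       [  -0.272,   -0.514,    0.813, -596.675],
       [   0.02 ,   -0.848,   -0.529,  576.182],
       [   0.   ,    0.   ,    0.   ,    1.   ]])}
top {'fov_y': 46.570475818621006, 'cx': 319.1922622423502, 'cy': 197.64191683825655, 'pose': array([[   0.029,   -0.986,    0.167,  458.413],
       [  -0.999,   -0.027,    0.018,   30.353],
       [  -0.013,   -0.168,   -0.986, 1088.203],
       [   0.   ,    0.   ,    0.   ,    1.   ]])}
{'fov_y': 71.26116943761359, 'cx': 313.1557277668118, 'cy': 198.05265436644672, 'tool_from_camera': array([[  -0.   ,   -0.947,   -0.32 ,   81.791],
       [   1.   ,   -0.001,    0.001,   -0.06 ],
       [  -0.001,   -0.32 ,    0.947, -141.312],
       [   0.   ,    0.   ,    0.   ,    1.   ]])}
```

View pics/side0.png

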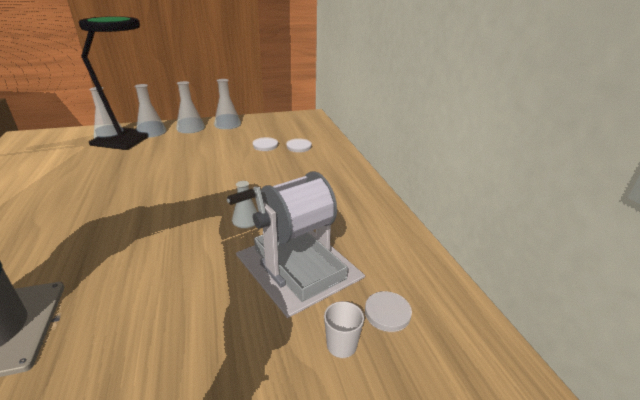

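View pics/top0.png

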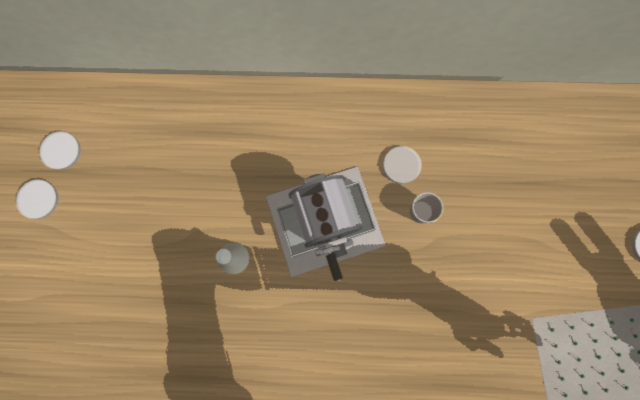

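The side view shows the crank grip as a black sleeve at about (242,197) with the hub near (262,218). The flask stands behind it at (245,205), and the cup (343,330) and dish (388,310) are in front. The top view shows the plate corners near (268,197), (358,167), (385,243) and (292,275), the grip at (335,267), the flask at (232,258), and the seeds through the port at (322,213).

```bash
cat > h.py <<'E'
import numpy as np,cv2
from cell import *
np.set_printoptions(precision=1,suppress=True)
def ray(n,p,h=400):
    c=camera_model(n);f=h/2/np.tan(np.radians(c["fov_y"]/2));T=np.array(c["pose"])
    d=T[:3,:3]@np.array([(p[0]-c["cx"])/f,(p[1]-c["cy"])/f,1]);return T[:3,3],d/np.linalg.norm(d)
def plane(n,p,z):
    o,d=ray(n,p);return o+d*(z-o[2])/d[2]
def tri(p,q):
    o,d=ray("side",p);a,b=ray("top",q)
    A=np.c_[d,-b];t=np.linalg.lstsq(A,a-o,rcond=None)[0]
    u,v=o+d*t[0],a+b*t[1];return (u+v)/2,np.linalg.norm(u-v)
E
python3 - <<'E'
from h import *
S,T=cv2.imread("pics/side0.png"),cv2.imread("pics/top0.png")
def dark(I,x0,x1,y0,y1,t=45):
    m=np.zeros(I.shape[:2],np.uint8);m[y0:y1,x0:x1]=(I[y0:y1,x0:x1].max(2)<t)*255
    n,l,s,c=cv2.connectedComponentsWithStats(m);k=1+np.argmax(s[1:,4]);pts=cv2.findNonZero((l==k).astype(np.uint8))
    return cv2.minAreaRect(pts),s[k]
rs=dark(S,222,262,185,212);rt=dark(T,320,350,250,285);print(rs,rt)
print("grip",tri(rs[0][0],rt[0][0]))
w=[plane("top",p,8) for p in[(268,197),(358,167),(385,243),(292,275)]]
print(np.array(w)); c=np.mean(w,0)
x=(w[0]+w[1]-w[2]-w[3])[:2];print("cradle",c,np.arctan2(x[1],x[0]))
for n,p,z in[("flaskrim",(224,257),112),("flask",(238,258),20),("dish",(402,164),16),("cup",(427,208),75)]:print(n,plane("top",p,z))
up=[cv2.resize(S[160:320,200:400],None,fx=3,fy=3,interpolation=cv2.INTER_CUBIC)]
cv2.imwrite("pics/c1.png",np.vstack(up))
cv2.imwrite("pics/c2.png",cv2.resize(T[150:290,210:400],None,fx=4,fy=4,interpolation=cv2.INTER_CUBIC))
E
```

```text
Traceback (most recent call last):
ValueError: attempt to get argmax of an empty sequence
```

```bash
python3 - <<'E'
from h import *
S,T=cv2.imread("pics/side0.png"),cv2.imread("pics/top0.png")
def dark(I,x0,x1,y0,y1):
    g=I[y0:y1,x0:x1].max(2);t=int(g.min())+25;print("min",g.min())
    m=np.zeros(I.shape[:2],np.uint8);m[y0:y1,x0:x1]=(g<t)*255
    n,l,s,c=cv2.connectedComponentsWithStats(m);k=1+np.argmax(s[1:,4]);pts=cv2.findNonZero((l==k).astype(np.uint8))
    return cv2.minAreaRect(pts),s[k]
rs=dark(S,222,257,185,212);rt=dark(T,320,350,252,285);print(rs,rt)
print("grip",tri(rs[0][0],rt[0][0]))
w=[plane("top",p,8) for p in[(268,197),(358,167),(385,243),(292,275)]]
print(np.array(w)); c=np.mean(w,0)
x=(w[0]+w[1]-w[2]-w[3])[:2];print("cradle",c,"yaw %.3f"%np.arctan2(x[1],x[0]))
for n,p,z in[("flaskrim",(224,257),112),("flask",(238,258),20),("dish",(402,164),16),("cup",(427,208),75)]:print(n,plane("top",p,z))
cv2.imwrite("pics/c1.png",cv2.resize(S[160:320,200:400],None,fx=3,fy=3,interpolation=cv2.INTER_CUBIC))
cv2.imwrite("pics/c2.png",cv2.resize(T[150:290,210:400],None,fx=4,fy=4,interpolation=cv2.INTER_CUBIC))
E
```

```text
min 38
min 45
(((241.33489990234375, 196.05255126953125), (8.879535675048828, 25.988882064819336), 72.34988403320312), array([228, 189,  27,  16, 219], dtype=int32)) (((334.37158203125, 265.738525390625), (27.681180953979492, 10.440306663513184), 73.3007583618164), array([326, 252,  16,  29, 246], dtype=int32))
grip (array([478.7,  14.2, 213.5]), np.float64(0.26484104709994144))
[[ 639.7  170.9    8. ]
 [ 718.   -40.2    8. ]
 [ 539.2 -105.4    8. ]
 [ 459.8  107.1    8. ]]
cradle [589.2  33.1   8. ] yaw 0.345
flaskrim [492.6 243.4 112. ]
flask [494.5 231.3  20. ]
dish [ 726.1 -143.5   16. ]
cup [ 613.5 -188.6   75. ]
```

View pics/c1.png

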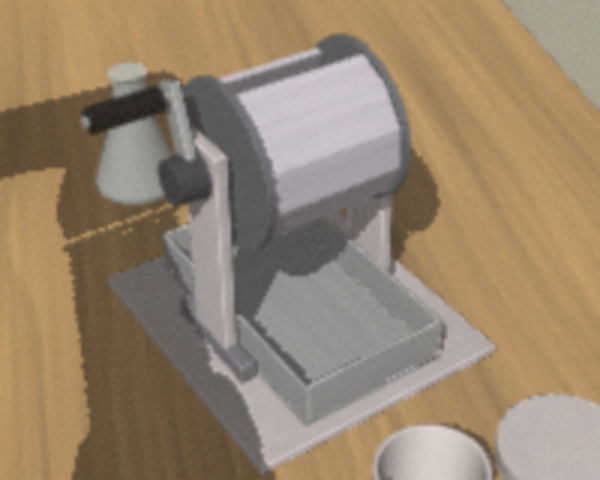

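View pics/c2.png

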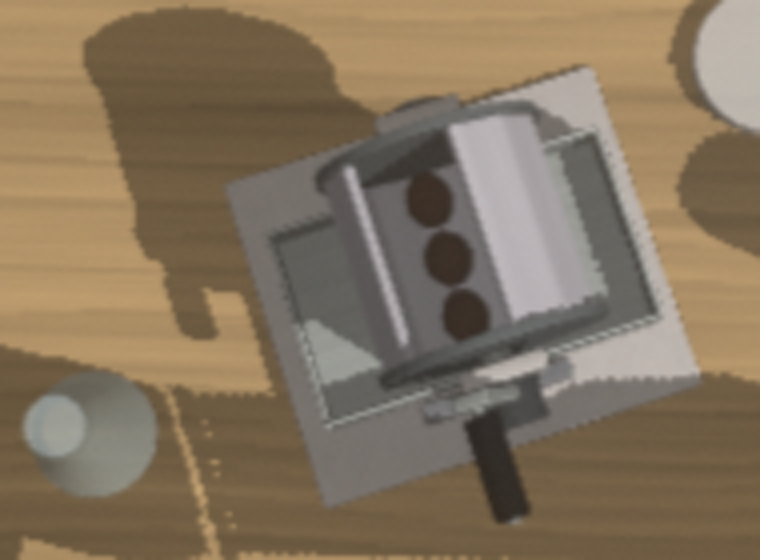

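The crops show the port tilted slightly to cradle +y, with three seeds inside. The grip is at (478.7, 14.2, 213.5), an angle of about -0.35 rad, and the cradle is at (589, 33) with yaw 0.345. The flask, dish and cup are more than 180 mm off to the sides, so turning negative, over the +y side, is clear. Next I approach above the grip.

Call:
move_arm --series '[[[0.05,-0.04,-0.045],-0.035],[[0.1,-0.1,-0.045],-0.035],[[0.14,-0.16,-0.045],-0.035],[[0.18,-0.21,-0.045],-0.035],[[0.22,-0.26,-0.045],-0.035]]' --claw 0.6

```text
clock: 0.72
eef_pos: [314.3, -340.2, 275.7]
tool_rot: [-3.14, -0.0, 0.345]
force: [0.7, 0.4, 0.9]
width: 51.5
```

Call:
move_arm --series '[[[0.05,-0.055,0],0],[[0.1,-0.11,0],0],[[0.15,-0.165,0],0],[[0.2,-0.22,0],0],[[0.253,-0.278,0],0]]'

```text
clock: 1.35
eef_pos: [433.7, -51.7, 276.1]
tool_rot: [-3.14, -0.0, 0.344]
force: [0.0, -0.6, 0.6]
width: 51.1
```

Call:
move_arm --series '[[[0,0,0],0]]'

```text
clock: 1.48
eef_pos: [435.1, -46.6, 276.1]
tool_rot: [-3.138, -0.002, 0.354]
force: [-0.6, -1.2, -0.4]
width: 51.2
```

```bash
cat >> h.py <<'E'
C0=np.array([589.2,33.1]);Y=0.345
R=np.array([[np.cos(Y),-np.sin(Y)],[np.sin(Y),np.cos(Y)]])
def crad(p): return np.r_[R.T@(np.array(p[:2])-C0),p[2]]
def st():
    s=read_state();print("t",s["clock"],"tcp",s["eef_pos"],"cradle",crad(s["eef_pos"]),"F",s["force"],"w",s["width"],"rot",s["tool_rot"],"q7",s["qpos"])
    return s
E
python3 - <<'E'
from h import *
st();I=get_image("wrist");cv2.imwrite("pics/w1.png",I)
E
```

```text
t 1.475 tcp [435.1 -46.6 276.1] cradle [-171.9  -22.9  276.1] F [-0.6 -1.2 -0.4] w 51.176645207143586 rot [-3.1 -0.   0.4] q7 [ 0.2  0.3 -0.2  2.   0.1  0.9 -1.2]
```

View pics/w1.png

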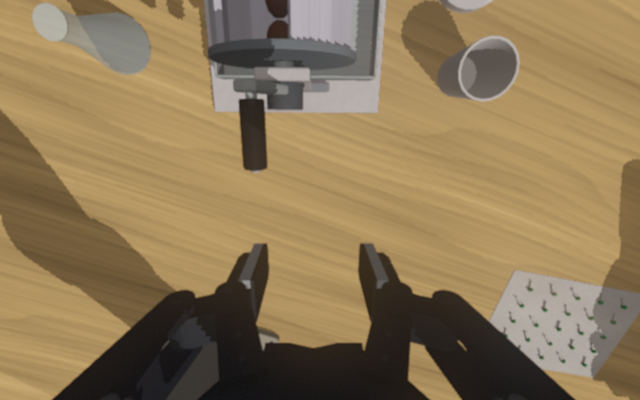

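The wrist view shows the grip sleeve at about (253,133), which puts it at cradle (-110, 20.6) and agrees with the first fix. Next I descend over the sleeve's outer end.

Call:
move_arm --series '[[[0.02,-0.02,0],0.009],[[0.04,-0.043,0.0],0.009],[[0.04,-0.043,0.02],0.009],[[0.04,-0.043,0.05],0.009],[[0.04,-0.043,0.075],0.009]]'

```text
clock: 2.15
eef_pos: [456.1, 3.0, 200.0]
tool_rot: [-3.14, 0.001, 0.338]
force: [-0.0, -0.0, -0.4]
width: 51.4
```

Call:
move_arm --series '[[[0,0,0],0]]'

```text
clock: 2.28
eef_pos: [454.3, 1.2, 198.6]
tool_rot: [-3.139, 0.006, 0.336]
force: [0.2, 0.1, 0.2]
width: 51.7
```

```bash
python3 - <<'E'
from h import *
st();I=get_image("wrist");cv2.imwrite("pics/w2.png",I)
E
```

```text
t 2.275 tcp [454.3   1.2 198.6] cradle [-137.7   15.6  198.6] F [0.2 0.1 0.2] w 51.73154161428731 rot [-3.1  0.   0.3] q7 [ 0.1  0.4 -0.2  2.1  0.1  0.7 -1.4]
```

View pics/w2.png

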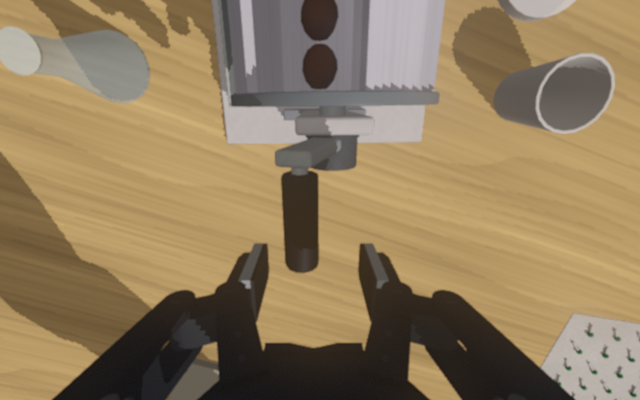

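The wrist view shows the sleeve end at (300,268), between the fingers but about 5 mm off-centre, with too little overlap. I'll correct that and close.

Call:
move_arm --series '[[[0.01,-0.005,0],-0.008],[[0.01,-0.005,0],-0.008]]'

```text
clock: 2.58
eef_pos: [464.6, 9.8, 200.5]
tool_rot: [-3.141, 0.001, 0.344]
force: [0.1, 0.2, 0.3]
width: 51.5
```

Call:
move_arm --series '[[[0.0,0,0],0],[[0.0,0,0],0],[[0.0,0,0],0],[[0.0,0,0],0]]' --claw 0

```text
clock: 3.08
eef_pos: [464.8, 10.1, 201.0]
tool_rot: [-3.141, -0.0, 0.345]
force: [-0.7, 1.6, 5.7]
width: 16.4
```

```bash
python3 - <<'E'
from h import *
st()
E
```

```text
t 3.075 tcp [464.8  10.1 201. ] cradle [-124.8   20.5  201. ] F [-0.7  1.6  5.7] w 16.37608748537693 rot [-3.1 -0.   0.3] q7 [ 0.   0.4 -0.2  2.   0.1  0.7 -1.4]
```

Gripped, at 16.4 mm width. Now I turn along the arc in the negative direction, over the +y side.

Call:
move_arm --series '[[[0,-0.005,0.002],0],[[0,-0.01,0.005],0],[[0,-0.014,0.008],0],[[0,-0.018,0.012],0],[[0,-0.022,0.016],0]]'

```text
clock: 3.7
eef_pos: [456.8, 32.4, 185.4]
tool_rot: [-3.139, -0.0, 0.346]
force: [-3.1, 2.8, 7.2]
width: 15.9
```

```bash
python3 - <<'E'
from h import *
st()
E
```

```text
t 3.7 tcp [456.8  32.4 185.4] cradle [-124.9   44.1  185.4] F [-3.1  2.8  7.2] w 15.882360470833888 rot [-3.1 -0.   0.3] q7 [-0.   0.4 -0.2  2.1  0.1  0.6 -1.5]
```

Call:
move_arm --series '[[[0,-0.003,0.005],0],[[0,-0.006,0.009],0],[[0,-0.008,0.014],0],[[0,-0.01,0.02],0],[[0,-0.011,0.025],0]]'

```text
clock: 4.32
eef_pos: [452.4, 44.5, 160.1]
tool_rot: [-3.137, 0.0, 0.347]
force: [-2.3, 4.9, 5.2]
width: 15.6
```

Call:
move_arm --series '[[[0,-0.001,0.006],0],[[0,-0.001,0.011],0],[[0,0,0.017],0],[[0,0.001,0.022],0],[[0,0.002,0.027],0]]'

```text
clock: 4.95
eef_pos: [452.8, 43.3, 132.5]
tool_rot: [-3.136, 0.0, 0.348]
force: [-1.4, 3.6, 2.1]
width: 15.9
```

```bash
python3 - <<'E'
from h import *
st()
E
```

```text
t 4.95 tcp [452.8  43.3 132.5] cradle [-124.9   55.8  132.5] F [-1.4  3.6  2.1] w 15.87379006103435 rot [-3.1  0.   0.3] q7 [-0.1  0.5 -0.1  2.1  0.1  0.5 -1.5]
```

Call:
move_arm --series '[[[0,0.002,0.005],0],[[0,0.005,0.01],0],[[0,0.008,0.015],0],[[0,0.011,0.019],0],[[0,0.015,0.023],0]]'

```text
clock: 5.58
eef_pos: [457.8, 29.5, 109.0]
tool_rot: [-3.136, 0.001, 0.348]
force: [-1.4, 4.9, -2.3]
width: 15.9
```

Call:
move_arm --series '[[[0,0.004,0.003],0],[[0,0.004,0.003],0]]'

```text
clock: 5.82
eef_pos: [459.3, 25.3, 105.4]
tool_rot: [-3.136, 0.001, 0.348]
force: [-0.2, 4.6, -6.8]
width: 15.6
```

```bash
python3 - <<'E'
from h import *
st();cv2.imwrite("pics/s2.png",cv2.resize(get_image("side")[160:320,200:400],None,fx=3,fy=3,interpolation=cv2.INTER_CUBIC))
E
```

```text
t 5.825 tcp [459.3  25.3 105.4] cradle [-124.9   36.6  105.4] F [-0.2  4.6 -6.8] w 15.561122476458403 rot [-3.1  0.   0.3] q7 [-0.   0.6 -0.1  2.1  0.2  0.4 -1.5]
```

View pics/s2.png

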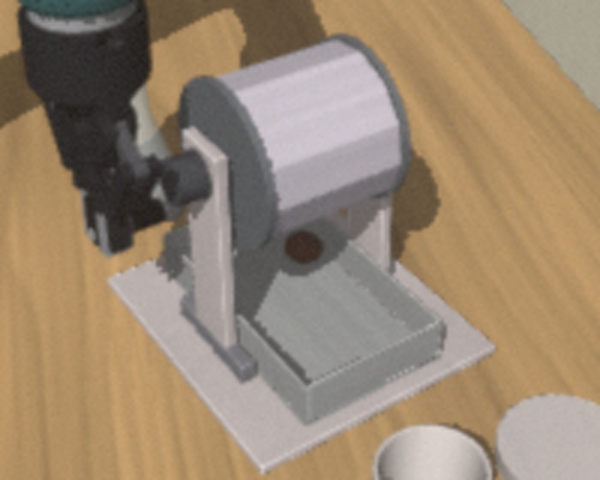

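One seed is visible in the tray at (303,247), and the drum is at about -2.5 rad. I'll loosen to a cage so the gripper stays above the boss, back off in x slightly, and drag sideways to bottom centre.

Call:
move_arm --series '[[[0,0,0],0],[[0,0,0],0],[[-0.004,0,0.001],0],[[-0.008,0,0.001],0],[[-0.008,0,0.002],0]]' --claw 0.28

```text
clock: 6.5
eef_pos: [451.2, 22.4, 103.6]
tool_rot: [-3.136, 0.001, 0.347]
force: [0.3, -0.4, -0.5]
width: 23.8
```

Call:
move_arm --series '[[[0,0.005,0],0],[[0,0.01,0],0],[[0,0.015,0.0],0],[[0,0.02,0],0],[[0,0.025,0],0]]'

```text
clock: 7.12
eef_pos: [460.0, -1.5, 103.4]
tool_rot: [-3.136, 0.001, 0.347]
force: [-0.6, 3.4, -1.1]
width: 24.0
```

```bash
python3 - <<'E'
from h import *
st()
E
```

```text
t 7.125 tcp [460.   -1.5 103.4] cradle [-133.3   11.2  103.4] F [-0.6  3.4 -1.1] w 23.974039092503986 rot [-3.1  0.   0.3] q7 [ 0.   0.6 -0.1  2.1  0.2  0.4 -1.4]
```

Call:
move_arm --series '[[[0,0.004,0],0],[[0,0.007,0],0],[[0,0.007,0],0]]'

```text
clock: 7.5
eef_pos: [462.6, -8.8, 103.4]
tool_rot: [-3.137, 0.001, 0.346]
force: [0.4, 0.2, 0.9]
width: 23.8
```

Call:
move_arm --series '[[[0,0,0],0],[[0,0,0],0],[[-0.01,0,0],0],[[-0.025,0,0],0],[[-0.04,0,0],0]]' --claw 0.5

```text
clock: 8.12
eef_pos: [423.2, -22.9, 103.4]
tool_rot: [-3.137, 0.002, 0.346]
force: [0.7, 0.5, -0.6]
width: 42.8
```

Call:
move_arm --series '[[[0,0,-0.03],0],[[0,0,-0.06],0],[[0,0,-0.09],0],[[0,0,-0.12],0],[[0,0,-0.15],0]]'

```text
clock: 8.75
eef_pos: [422.4, -24.1, 254.2]
tool_rot: [-3.137, 0.003, 0.346]
force: [-0.0, -0.7, -0.8]
width: 42.8
```

```bash
python3 - <<'E'
from h import *
st();r=lambda I:cv2.resize(I,None,fx=3,fy=3,interpolation=cv2.INTER_CUBIC)
cv2.imwrite("pics/s3.png",r(get_image("side")[160:320,200:400]));cv2.imwrite("pics/t3.png",r(get_image("top")[130:290,200:450]));cv2.imwrite("pics/w3.png",get_image("wrist"))
E
```

```text
t 8.75 tcp [422.4 -24.1 254.2] cradle [-176.3    2.6  254.2] F [-0.  -0.7 -0.8] w 42.76194317087772 rot [-3.1  0.   0.3] q7 [ 0.2  0.3 -0.2  2.1  0.1  0.8 -1.3]
```

View pics/s3.png

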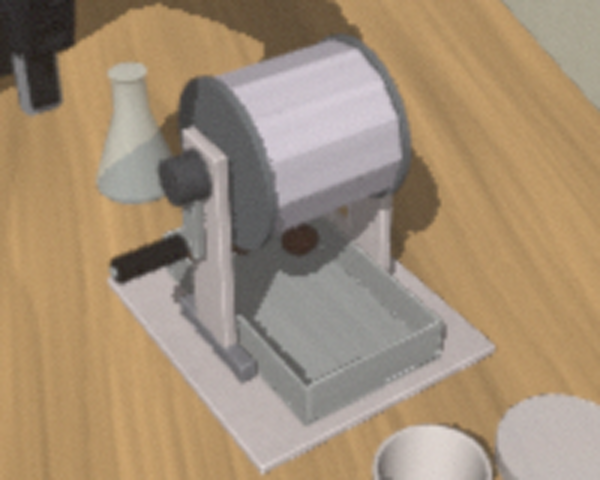

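View pics/w3.png

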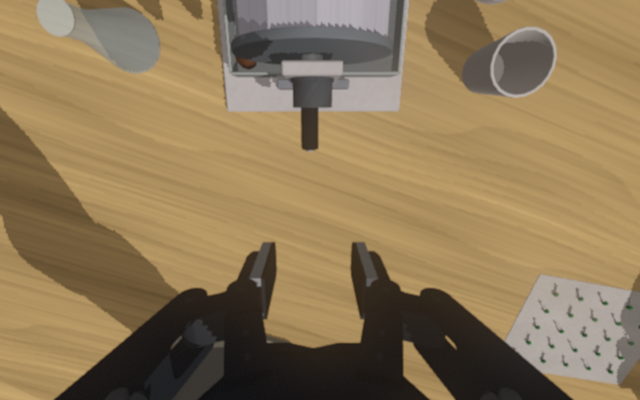

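The grip now hangs straight below the hub: in the wrist view the sleeve end is at (310,148), under the boss at (312,90). One seed shows at the front of the tray (wrist (245,60)) and one under the drum (side crop (300,238)). I'll check all views for the third with a brown mask.

```bash
cat > seeds.py <<'E'
from h import *
def blobs(I):
    b,g,r=[I[...,i].astype(int) for i in range(3)]
    m=((r<115)&(r>35)&(r>g*1.25)&(r-b>14)&(g<60)).astype(np.uint8)
    n,l,s,c=cv2.connectedComponentsWithStats(m);return [(c[i],s[i][:5]) for i in range(1,n) if s[i][4]>8]
if __name__=="__main__":
  for n in("top","side","wrist"):
    I=get_image(n);print(n)
    for c,s in blobs(I):
        if n=="wrist" or(200<c[0]<450 and 130<c[1]<320):print(c,s,plane(n,c,22) if n!="wrist" else "", crad(plane(n,c,22)) if n!="wrist" else "")
E
python3 seeds.py
```

```text
top
[291.1 229. ] [288 225   7   9  29] [564.1 112.3  22. ] [ 3.1 83.1 22. ]
[294.9 244.5] [292 241   8  10  39] [528.9 102.2  22. ] [-33.4  85.4  22. ]
side
[299.3 239.7] [294 236  11   9  66] [607.3 101.5  22. ] [40.2 58.3 22. ]
wrist
[245.2  58.5] [236  52  20  13 128]  
[269.4 264.7] [262 243  13  41 166]  
[360.4 279.8] [351 243  31  70 554]  
[251.7 255.9] [248 253   7   7  20]  
[375.4 257.3] [372 252   9  12  40]  
[380.9 270.6] [376 265  12  11  42]  
[244.4 270.8] [239 267  12  11  38]  
[272.3 271.2] [271 268   4   7  13]  
[384.8 278.3] [381 275   8   9  23]  
[237.8 283.1] [231 278  17  11  51]  
[252.4 286.5] [246 280  14  14  53]  
[375.5 282.7] [372 281   8   5  11]  
[393.1 286.7] [387 282  12  10  44]  
[193.  291.7] [188 289  10   8  21]  
[200.4 290.7] [199 289   4   5   9]  
[429.7 294.4] [416 289  33  13 113]  
[228.3 293.2] [226 291   7   5  13]  
[384.9 291.7] [382 290   7   4  14]  
[397.7 294.4] [395 291   6   9  17]  
[206.8 298.4] [205 294   5  10  16]  
[217.8 296. ] [213 294   9   7  16]  
[411.7 296.4] [410 295   5   4  11]  
[250.7 299.8] [248 296   7  10  19]  
[268.5 298.8] [267 296   4   7  11]  
[403.5 299.2] [400 296   9   6  21]  
[445.2 302.5] [437 297  18  11  47]  
[256.  302.5] [253 298   6  13  18]  
[384.  299.2] [381 298   6   4   9]  
[388.2 308. ] [382 299  17  17  66]  
[396.5 302.3] [392 300  10   6  21]  
[458.6 306.3] [454 300  11  12  32]  
[375.9 309.9] [370 303  11  14  35]  
[410.7 304.6] [409 303   5   4  10]  
[419.1 305.5] [416 303   8   5  15]  
[432.8 306.8] [430 305   6   4  10]  
[439.  310.9] [436 307   7   9  20]  
[453.7 313.3] [452 311   4   5   9]  
[367.3 318.2] [365 313   7  10  17]  
[374.2 317. ] [370 315  10   5  12]  
[446.6 315.1] [444 314   7   3   9]  
[449.6 318.9] [443 317  13   5  20]  
[375.6 320.2] [373 318   7   5   9]  
[365.5 326.8] [363 322   8  11  22]  
[402. 349.] [402 345   1   9   9]  
[323.1 346.8] [320 346   8   3   9]
```

The three blobs map to cradle (3,83), (-33,85) and (40,58), all inside the tray. I'll confirm with one wrist look from the +y side, well above everything.

Call:
move_arm --series '[[[0.01,-0.03,-0.02],0],[[0.02,-0.06,-0.04],0],[[0.03,-0.09,-0.06],0],[[0.04,-0.12,-0.06],0],[[0.046,-0.147,-0.06],0]]'

```text
clock: 9.68
eef_pos: [415.6, 130.8, 312.1]
tool_rot: [-3.136, 0.006, 0.347]
force: [0.7, -0.0, 0.5]
width: 42.9
```

Call:
move_arm --series '[[[0,0,0],0],[[0,0,0],0]]'

```text
clock: 9.93
eef_pos: [415.2, 129.7, 311.1]
tool_rot: [-3.136, 0.008, 0.346]
force: [-0.3, -0.2, -0.3]
width: 42.7
```

```bash
python3 - <<'E'
from h import *
from scipy.spatial.transform import Rotation as Ro
from seeds import blobs
s=st();I=get_image("wrist");cv2.imwrite("pics/w4.png",I)
c=camera_model("wrist");f=200/np.tan(np.radians(c["fov_y"]/2));M=np.array(c["tool_from_camera"])
Rt=Ro.from_euler("xyz",s["tool_rot"]).as_matrix()
for p,a in blobs(I):
    if p[1]>230:continue
    o=s["eef_pos"]+Rt@M[:3,3];d=Rt@M[:3,:3]@np.array([(p[0]-c["cx"])/f,(p[1]-c["cy"])/f,1])
    print(p,a[4],crad(o+d*(22-o[2])/d[2]))
for q in[(291.1,229),(294.9,244.5)]:print(tri((299.3,239.7),q))
E
```

```text
t 9.925 tcp [415.2 129.7 311.1] cradle [-131.1  149.8  311.1] F [-0.3 -0.2 -0.3] w 42.65421821560703 rot [-3.1  0.   0.3] q7 [-0.1  0.2 -0.3  2.   0.1  1.  -1.7]
[384.2  32. ] 260 [40.3 55.3 22. ]
[362.3  61.8] 236 [ 3.9 82.7 22. ]
[356.8  90.7] 84 [-33.7  88.3  22. ]
(array([586.6, 109.3,  16.8]), np.float64(44.15373543643956))
(array([566.2,  94.6,  31.1]), np.float64(77.16260333127593))
```

View pics/w4.png

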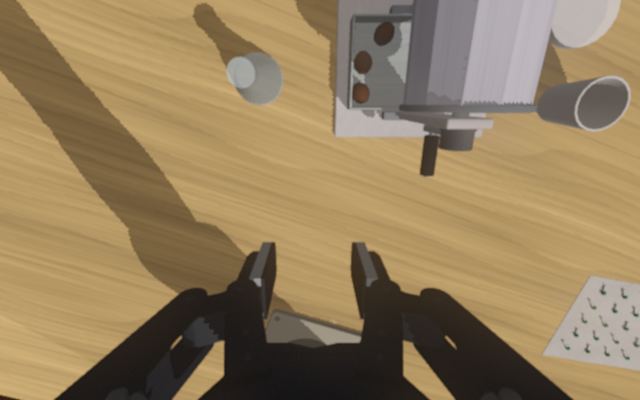

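The wrist view shows all three seeds in the tray, at (384,32), (362,62) and (357,91). The flask, cup and dish are standing, the grip is low, and the arm is clear. I'm handing in.

```bash
python3 -c "
from cell import *
print(finish_job())"
```

```text
the job is handed in; nothing more can be done
None
```

I gripped the crank sleeve and turned the drum through about 2.1 rad over its +y side. I then loosened the fingers to a cage and dragged the grip the rest of the way to the bottom. After that I let go, retreated and handed in at about 10 s.

- **Port:** the wrist view shows the grip hanging straight below the hub, so the port faces down. By the tool position it is within roughly 0.1 rad; I did not measure the angle directly.
- **Seeds:** all three lie in the tray, at about cradle (40, 55), (4, 83) and (-34, 88) mm. The wrist view agreed with the side and top views to about 3 mm.
- **Bystanders:** the flask, cup and dish stood upright in the last wrist view, and the tool stayed well clear of them. I did not re-measure their positions.
- **Robot:** it was clear of everything when I handed in, with the force reading near zero.

No check failed. The grip ran about 3 mm wider than the modelled circle during the turn, with forces under 10 N in the readings after each move.

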